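# Restock the issue rack from the delivery tray

### The job

Restock the supply-issue rack: move the row of four fresh containers from the blue delivery tray into the grey rack, standing each one upright in the lane that already holds its like, directly behind the old one on the open side towards the robot and wholly on the deck, with the flat tin turned the same way as the old tin. Set them down rather than dropping them, knock nothing over, and leave the old containers standing where they are.

Things in the scene. Friction and masses are not known exactly. Their poses are not given: they have to be found in the camera images.
- new_bottle_mid (a point): Fresh bottle, loose, in the delivery tray (mm): tall round white bottle 185 high, body 58 across up to 122, neck 28, grey screw cap 34 across from 155 to 185 above the foot: take it by the cap. 0.3 kg. Point: on its upright axis half-way up, 92.5 above its foot; z up.
- new_jar_mid (a point): Fresh jar, loose, in the delivery tray (mm): squat round glass jar 82 high, body 59 across, white lid 62 across from 52 to 82 above the foot: take it by the lid. 0.24 kg. Point: on its upright axis half-way up, 41.0 above its foot; z up.
- new_tin_mid (a point): Fresh tin, loose, in the delivery tray (mm): flat metal tin, 36 along its x by 60 along its y, body 110 high plus a small cap (24 across, 16 high, 13 towards its +y): take the body across its 36, about 90 above the foot. 0.28 kg. Point: on its upright axis half-way up, 63.0 above its foot; z up.
- new_glue_mid (a point): Fresh glue, loose, in the delivery tray (mm): slim round glue bottle 116 high, body 44 across up to 84, then shoulder and cone nozzle: take the body about 75 above the foot. 0.13 kg. Point: on its upright axis half-way up, 58.0 above its foot; z up.
- old_bottle_mid (a point): Old bottle already in the rack, loose, to be left alone: same shape and size as the fresh bottle. Point: on its axis half-way up, 92.5 mm above its foot. It stands midway across its lane, 51 to 58 mm to +x of the rack's centre, square to it (its axes along the rack's).
- old_jar_mid (a point): Old jar already in the rack, loose, to be left alone: same shape and size as the fresh jar. Point: on its axis half-way up, 41.0 mm above its foot. It stands midway across its lane, 51 to 58 mm to +x of the rack's centre, square to it (its axes along the rack's).
- old_tin_mid (a point): Old tin already in the rack, loose, to be left alone: same shape and size as the fresh tin. Point: on its axis half-way up, 63.0 mm above its foot. It stands midway across its lane, 51 to 58 mm to +x of the rack's centre, square to it (its axes along the rack's).
- old_glue_mid (a point): Old glue already in the rack, loose, to be left alone: same shape and size as the fresh glue. Point: on its axis half-way up, 58.0 mm above its foot. It stands midway across its lane, 51 to 58 mm to +x of the rack's centre, square to it (its axes along the rack's).
- rack: Issue rack, fixed grey steel shelf 210 (x) by 376 (y) mm, deck 30 above the table. Four lanes along x, centres y = -138, -46, 46, 138, 87 clear between wire dividers 56 and side plates 68 above the table. +x end: stop plate 68 high. -x end, to the robot: open, deck ends at x = -105. Free place behind each old one: about x = -50. Origin: centre of underside; x along lanes to the stop.
- tray: Delivery tray, fixed, blue plastic, 100 (x) by 370 (y) mm, floor 4 above the table, walls and dividers 40 high, 4 thick: a row of four cells 87 wide, centres y = -137, -46, 46, 137. Each holds one fresh container near its middle, 8 mm off at most, the tin within 0.12 rad of square. Origin: centre of underside on the table; x away from the robot, z up.
Things that resemble listed ones, but are neither listed nor needed, are in the scene too. What is shaped like the part that bears old_jar_mid but orange is not meant. Leave any red or yellow look-alike of the part that bears new_jar_mid alone.

How it is judged:
By the outcome, as a careful person would: the job done as asked, in the order asked, and still so for the second after the job is handed in, with the robot touching nothing.
It also fails if it takes over 141 s, if anything falls off the work surface, if the arm or the gripper's body presses on something with over 40 N, if the wrist force passes 120 N, or if a joint passes its speed limit or range.

### The arm

A 6-joint arm with a two-finger parallel gripper is mounted at the origin on the work surface. World frame = base frame: x ahead of the robot, y to its left, z up, the work surface at z = 0. Lengths are in m, angles in degrees, forces in N, time in s.
With the tool pointing down it reaches from about 0.3 to 0.75 m from the base axis. Payload 8.5 kg.
Tool frame: the origin (TCP) lies midway between the tips of the shut fingers; the grasp point (between the pads) lies 19 mm behind it (env.tcp_to_grasp is the z of the grasp point in the tool frame, in m); z points along the fingers, y is the line along which they close (so a half turn about z gives the same grasp; the last joint's range is limited). The gripper opens to 85 mm and grips with 20 to 120 N. Pads are 22 mm wide; open, the fingers measure 114 mm over their backs; the gripper's body (76 mm by 85 mm) begins 54 mm behind the grasp point. The pads swing forward as they close: fully open they stand 13 mm farther back than shut.
Start: joints at [60.831, 21.807, 74.336, -0, 83.858, -12.336], TCP at [0.159, 0.526, 0.231] pointing down, gripper open.
Joint ranges: [-178.18, 178.18], [-50.72, 133.34], [12.68, 142.11], [-81.47, 261.47], [9.98, 163.14], [-165.26, 165.26]. Speed limits (degrees/s): [136.94, 136.94, 180, 180, 180, 180].

### API

Orientations are given as a 3x3 rotation matrix whose columns are the frame's x, y, z axes.
In Python, from rig import env, imaging, job, models gives the robot as it stands. The module is installed in compiled form; this text tells all that it offers.
- The arm moves only by the tool jog_arm, never from a script. Its argument "plan" is text: rows parted by semicolons, each of 7 numbers parted by spaces: the turn, a rotation vector about the tool's x, y, z in degrees, then the shift along the tool's x, y, z in cm, then the closure in counts, from 0 (fully open) to 255 (shut). In form: rx ry rz x y z claw; .... A call has 1 to 10 rows; each row shifts and turns the commanded pose from where the row before left it, along the tool's axes as they then stand; what a row does not reach is not made up. A row lasts 1/12 s, in which the tool goes at most 41.7 mm and 7.16 degrees, less where a joint would pass 70% of its speed; a pose out of reach is approached as far as the arm can. A call with a gripper value outside its range is refused whole. The fingers move at their own pace and stop on an object; "grip_force" is the grip in N (left out, the last holds). Time passes only in rows, so rows that do not move let the fingers close. It gives the time, the measured TCP pose, the force, the opening and the grip force at its end, in the units of the state.
- env.observe(): the state, without advancing time (a new reading comes with each control period).
- imaging.get_image(name): name is "scene" or "top"; returns a dict with "pixels" (400x640x3 uint8, red, green, blue), "depth" (400x640 float32, m along the optical axis (not along the pixel's ray), 0 where there is no reading), "fov_y" (degrees; the focal length in pixels is half the picture's height over the tangent of half this angle, whatever the lens; pixels are square), "cx", "cy" (the principal point, pixels), "distortion" ([k1, k2, p1, p2, k3] as OpenCV has them; the pictures are not rectified), "world_from_camera" (4x4, takes a point from camera to world coordinates). Camera axes: x right, y down, z forward; pixel columns grow to the right and rows downward; lengths in m; the calibration is good to about 2 mm. A picture is of the moment at which its call begins.
- job.close_job(): hands the job in; it is judged then, once.
Trained networks look in the newest picture that a camera, given by its name, has taken for a name from the list of things; names that differ only in an ending like _2 or _b are one class to them, and where a whole thing is asked for, a point or a joint stands for the part that bears it (a point fixed in the world has none). Each returns a list of dicts, best first, with "confidence" (0 to 1); they miss things now and then, are a little off and sometimes report something else, mostly with a low value. They report only what shows in the picture. A call takes as long as a camera call. They do not tell look-alikes from the thing itself.
- models.outline_of(camera, query): "region" (400x640 bool, what is visible of it) and "bbox" ([centre column, centre row, width, height] in pixels, round what is visible of it).
- models.tip_of(camera, query): "at" ([column, row] in pixels: a listed point, or the origin of a listed thing).
The state is a dict: "time_s": time; "q": joint angles; "qvel": joint speeds; "joint_efforts": joint torques, N m; "position": TCP position; "tool_rot": TCP orientation; "ft_force": force on the tool from outside, world axes, zero at the start; "wrist_torque": the same for the moment, N m; "grip_width": finger opening in m; "gripper_force": force on a finger pad.
Only numpy, scipy, OpenCV 4.12 (cv2) and the standard library are available. Lean on these libraries where they do the work, as an engineer would, in place of code of your own. Each camera call takes 0.05 s, during which the arm holds its last target. There are 200 camera calls.

## Working session

There is one attempt and no reset: what is moved stays moved. The work goes in short steps, Python scripts to look and compute and a tool call to move; the robot and the scene stay as the last step left them, time stands still between calls to the robot, and variables do not carry over. Pictures are saved under pics/ and viewed, at most 14 in all, crops included, and the job is handed in when it is done.

Besides the shell and the picture viewer there is one more tool, called after ">>>" as name(argument=value, ...), one argument or row to a line, values as JSON. jog_arm: Moves the arm, as the interface text tells. Its arguments: {"type":"object","properties":{"plan":{"type":"string"},"grip_force":{"type":"number"}},"required":["plan"]}

```bash
mkdir -p pics; cat > h.py <<'E'
import numpy as np, cv2
from rig import env, imaging, job, models
def cam(n):
    im=imaging.get_image(n); p=im["pixels"]
    f=p.shape[0]/2/np.tan(np.radians(im["fov_y"])/2)
    im["K"]=np.array([[f,0,im["cx"]],[0,f,im["cy"]],[0,0,1]]); im["D"]=np.array(im["distortion"]); return im
def rays(im,px):
    return cv2.undistortPoints(np.array(px,float).reshape(-1,1,2),im["K"],im["D"],None,None,None if 0 else None).reshape(-1,2)
def atz(im,px,z):
    r=rays(im,px); d=np.c_[r,np.ones(len(r))]@im["world_from_camera"][:3,:3].T; o=im["world_from_camera"][:3,3]
    return o+d*((z-o[2])/d[:,2])[:,None]
def cloud(im):
    h,w=im["depth"].shape; u,v=np.meshgrid(np.arange(w),np.arange(h))
    r=rays(im,np.c_[u.ravel(),v.ravel()]); z=im["depth"].ravel()[:,None]
    P=np.c_[r*z,z]@im["world_from_camera"][:3,:3].T+im["world_from_camera"][:3,3]
    P[z[:,0]==0]=np.nan; return P.reshape(h,w,3)
def save(im,fn,crop=None,s=1):
    p=im["pixels"][:,:,::-1]
    if crop: a,b,c,d=crop; p=p[b:d,a:c]
    cv2.imwrite("pics/"+fn,cv2.resize(p,None,fx=s,fy=s,interpolation=cv2.INTER_CUBIC))
E
python3 - <<'E'
from h import *
np.set_printoptions(precision=4,suppress=True)
for n in("scene","top"):
    im=cam(n); save(im,n+"0.png",s=1.25); print(n,im["fov_y"],im["D"],im["world_from_camera"])
    for q in ["new_bottle_mid","new_jar_mid","new_tin_mid","new_glue_mid","old_bottle_mid","old_jar_mid","old_tin_mid","old_glue_mid","rack","tray"]:
        print(q,[(np.round(t["at"]),round(t["confidence"],2)) for t in models.tip_of(n,q)[:4]])
s=env.observe(); print(s["tool_rot"],s["position"],env.tcp_to_grasp,s["time_s"])
E
```

```text
scene 49.32527731618258 [-0.0813  0.      0.      0.      0.    ] [[-0.4604  0.7424 -0.4867  1.1935]
 [ 0.8877  0.383  -0.2555  0.3763]
 [-0.0033 -0.5497 -0.8354  1.1013]
 [ 0.      0.      0.      1.    ]]
new_bottle_mid [(array([255., 139.]), 0.95)]
new_jar_mid [(array([274., 163.]), 0.75), (array([201., 176.]), 0.72), (array([256., 200.]), 0.63)]
new_tin_mid [(array([238., 127.]), 0.58)]
new_glue_mid [(array([224., 115.]), 0.52), (array([381., 235.]), 0.45)]
old_bottle_mid [(array([345., 228.]), 0.85)]
old_jar_mid [(array([496., 246.]), 0.91), (array([331., 287.]), 0.8), (array([415., 238.]), 0.61)]
old_tin_mid [(array([445., 235.]), 0.65)]
old_glue_mid []
rack [(array([391., 236.]), 0.71)]
tray [(array([251., 150.]), 0.93)]
top 42.27578396697012 [-0.0619  0.      0.      0.      0.    ] [[ 0.0279 -0.9961  0.0841  0.4945]
 [-0.9995 -0.0288 -0.0096  0.083 ]
 [ 0.012  -0.0838 -0.9964  1.7261]
 [ 0.      0.      0.      1.    ]]
new_bottle_mid [(array([411., 242.]), 0.83)]
new_jar_mid [(array([439., 193.]), 0.88), (array([384., 231.]), 0.85), (array([380., 189.]), 0.6)]
new_tin_mid [(array([436., 256.]), 0.88)]
new_glue_mid [(array([462., 263.]), 0.7), (array([383., 229.]), 0.66)]
old_bottle_mid [(array([295., 182.]), 0.9)]
old_jar_mid [(array([179., 236.]), 0.88), (array([243., 209.]), 0.59), (array([283., 145.]), 0.54)]
old_tin_mid [(array([212., 221.]), 0.86)]
old_glue_mid [(array([296., 184.]), 0.49), (array([268., 198.]), 0.46)]
rack [(array([264., 219.]), 0.59)]
tray [(array([420., 246.]), 0.93)]
[[-0.9572  0.2896 -0.    ]
 [ 0.2896  0.9572 -0.    ]
 [ 0.     -0.     -1.    ]] [0.1593 0.5264 0.2313] -0.0187 1.1
```

View pics/scene0.png

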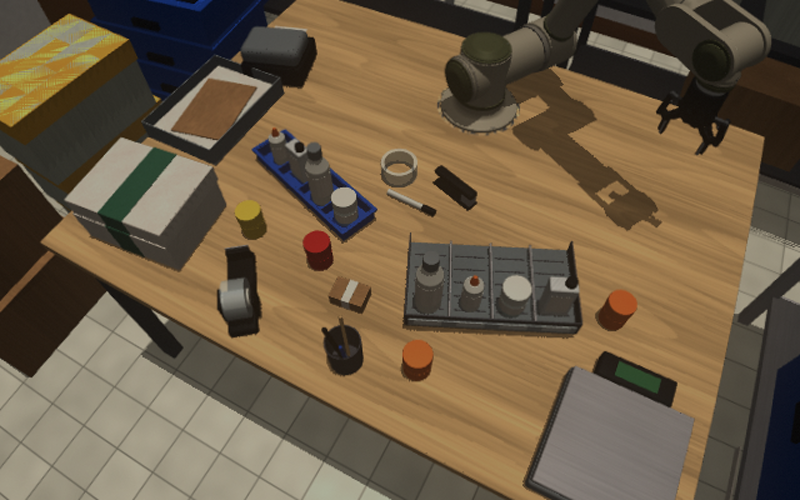

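View pics/top0.png

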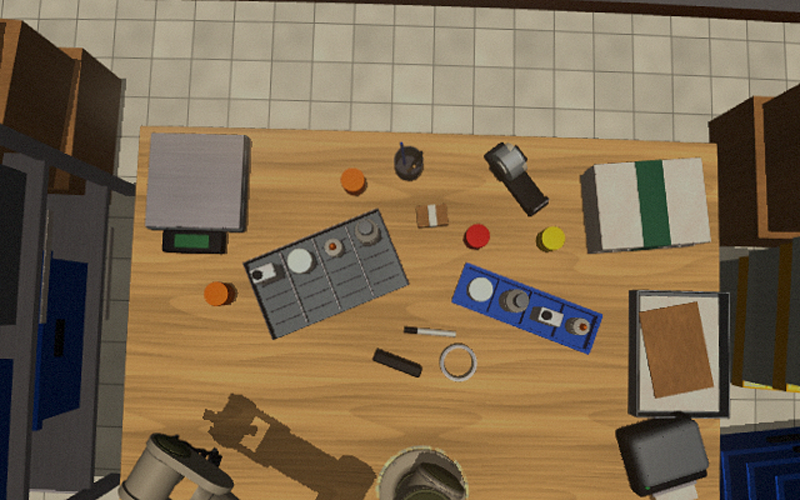

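The top picture (800-wide view) shows the rack's lanes from left as tin (262,273), white jar (300,261), glue (333,246) and bottle (367,232). The tray, from left, holds the white jar (481,290), bottle (516,300), tin (549,316) and glue (580,327).

Jar candidates in the top view are white (481,290) in the tray, red (477,236), yellow (552,238), orange (353,180) and (217,293), and white (300,261) in the rack. The fresh jar is the white one in the blue tray and the old jar is the white one in the rack.

```bash
cat > m.py <<'E'
from h import *
np.set_printoptions(precision=4,suppress=True)
im=cam("top"); save(im,"crop1.png",(185,155,490,290),2.6)
P=cloud(im); hsv=cv2.cvtColor(im["pixels"],cv2.COLOR_RGB2HSV)
def rect(mask,zlo,zhi,box):
    m=np.zeros(mask.shape,bool); a,b,c,d=box; m[b:d,a:c]=1
    m&=mask&(P[...,2]>zlo)&(P[...,2]<zhi); 
    return P[m]
blue=(hsv[...,0]>100)&(hsv[...,0]<125)&(hsv[...,1]>150)
t=rect(blue,.0,.05,(350,200,490,290))
r=cv2.minAreaRect((t[:,:2]*1000).astype(np.float32)); print("tray",r,np.nanpercentile(t[:,2],[5,50,95]))
k=rect(np.ones_like(blue),.02,.085,(190,160,332,275))
r=cv2.minAreaRect((k[:,:2]*1000).astype(np.float32)); print("rack",r,np.nanpercentile(k[:,2],[5,50,95]))
for n,(u,v),h in [("nj",(385,232),.086),("nb",(411,239),.189),("nt",(440,253),.114),("ng",(464,261),.12),("oj",(240,209),.112),("ob",(294,184),.215),("ot",(209,218),.14),("og",(266,197),.146)]:
    w=P[v-16:v+17,u-16:u+17].reshape(-1,3)
    lo={"j":.02,"b":.02,"t":.02,"g":.06}[n[1]]
    s=w[(w[:,2]>h-lo)&(w[:,2]<h+.02)]
    print(n,len(s),np.median(s,0),(s.min(0)+s.max(0))/2,np.ptp(s,axis=0))
    if n[1]=="t":
        print(cv2.minAreaRect((s[:,:2]*1000).astype(np.float32)))
E
python3 m.py
```

```text
tray ((490.2380676269531, -260.96209716796875), (385.55047607421875, 110.03311157226562), 70.58116912841797) [0.0009 0.0089 0.0435]
rack ((588.447265625, 273.1644592285156), (368.7160949707031, 445.8087463378906), 4.480854034423828) [0.0231 0.0302 0.0614]
nj 304 [ 0.5367 -0.1297  0.0844] [ 0.5342 -0.1436  0.0811] [0.0623 0.0885 0.0299]
nb 115 [ 0.5097 -0.216   0.1857] [ 0.5097 -0.2175  0.1817] [0.0302 0.0345 0.0253]
nt 234 [ 0.472  -0.3008  0.113 ] [ 0.4718 -0.3037  0.1139] [0.0489 0.0656 0.0393]
((471.5741882324219, -304.553466796875), (62.39349365234375, 35.95711898803711), 73.10940551757812)
ng 187 [ 0.4514 -0.381   0.0922] [ 0.4554 -0.3689  0.0941] [0.0529 0.0835 0.0665]
oj 318 [0.5949 0.328  0.1115] [0.596  0.3297 0.1078] [0.0601 0.0629 0.0302]
ob 111 [0.672  0.1607 0.2133] [0.6715 0.162  0.2097] [0.0329 0.0328 0.0272]
ot 243 [0.5598 0.4097 0.1396] [0.5599 0.4112 0.1413] [0.0507 0.0658 0.0364]
((560.4744262695312, 411.43023681640625), (37.01506042480469, 61.598384857177734), 22.801528930664062)
og 168 [0.6303 0.2432 0.1182] [0.6323 0.246  0.1176] [0.0441 0.0437 0.0619]
```

View pics/crop1.png

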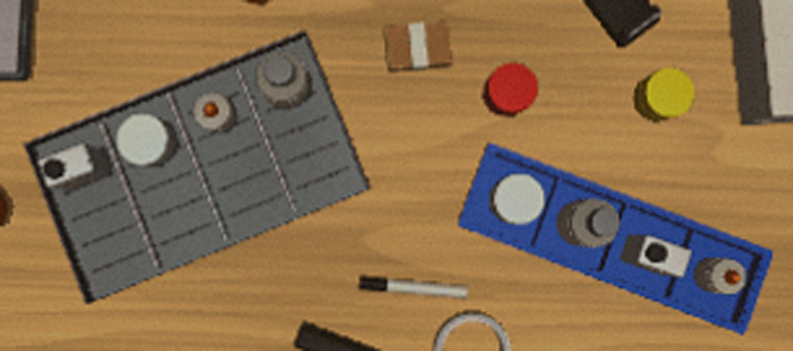

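The crop confirms it. The white fresh jar (518,200 in the crop) is in the blue tray, clear of the red (512,88) and yellow (668,92) look-alikes. Both tin caps sit at the left (world +y) end, so the tin needs about a 40° turn and no flip.

```bash
cat > m2.py <<'E'
from h import *
from scipy.optimize import minimize
np.set_printoptions(precision=4,suppress=True)
im=cam("top"); P=cloud(im); hsv=cv2.cvtColor(im["pixels"],cv2.COLOR_RGB2HSV)
m=np.zeros(P.shape[:2],bool); m[160:275,190:332]=1
m&=(hsv[...,1]<70)&(P[...,2]>.018)&(P[...,2]<.075)
m=cv2.morphologyEx(m.astype(np.uint8),cv2.MORPH_OPEN,np.ones((3,3)))
n,l,st,_=cv2.connectedComponentsWithStats(m); i=1+np.argmax(st[1:,4]); k=P[l==i]
r=cv2.minAreaRect((k[:,:2]*1000).astype(np.float32)); print("rack",r)
# percentile-based box fit
best=None
for a in np.arange(20,29,.25):
    c,s=np.cos(np.radians(a)),np.sin(np.radians(a)); u=k[:,:2]@np.array([[c,-s],[s,c]])
    lo,hi=np.percentile(u,1,axis=0),np.percentile(u,99,axis=0); A=np.prod(hi-lo)
    if best is None or A<best[0]: best=(A,a,hi-lo,np.array([[c,-s],[s,c]])@((lo+hi)/2))
print(best)
for n,c,lo,hi in [("nj",(.5367,-.13),.078,.1),("nb",(.5097,-.2165),.18,.2),("ng",(.4514,-.377),.065,.13),("oj",(.596,.3297),.104,.12),("ob",(.6715,.162),.205,.23),("og",(.632,.245),.091,.16),("nt",(.4718,-.3037),.105,.121),("ot",(.5603,.4113),.131,.147),
 ("ngtip",(.4514,-.377),.1,.13),("ogtip",(.632,.245),.126,.16),("ntcap",(.4718,-.3037),.122,.14),("otcap",(.5603,.4113),.149,.165)]:
    R=.04; s=P[(np.hypot(P[...,0]-c[0],P[...,1]-c[1])<R)&(P[...,2]>lo)&(P[...,2]<hi)]
    (x,y),rad=cv2.minEnclosingCircle((s[:,:2]*1000).astype(np.float32))
    print(n,len(s),np.round([x,y,rad],1),s.mean(0)*1000, np.round(cv2.minAreaRect((s[:,:2]*1000).astype(np.float32))[0],1) if n[1]=="t" else "", cv2.minAreaRect((s[:,:2]*1000).astype(np.float32))[1:] if n[1]=="t" else "")
E
python3 m2.py
```

```text
rack ((566.51220703125, 265.35723876953125), (210.7404022216797, 373.1136779785156), 23.820222854614258)
(np.float64(0.07537012783221624), np.float64(23.0), array([0.2055, 0.3668]), array([0.566 , 0.2649]))
nj 277 [ 537.8 -130.2   30.8] [ 537.1878 -130.2317   84.9162]  
nb 101 [ 509.6 -217.1   16.8] [ 509.5918 -217.5564  187.7727]  
ng 160 [ 447.9 -389.    22.7] [ 448.7435 -384.8366   91.3845]  
oj 296 [595.8 329.   31. ] [595.6156 328.9756 111.3973]  
ob 105 [672.3 161.9  17. ] [672.1715 161.6918 214.5018]  
og 162 [632.5 246.   22.1] [630.9507 244.2159 119.5626]  
nt 166 [ 473.3 -305.1   33.5] [ 470.5367 -306.909   112.3157] [ 471.8 -304.5] ((61.148094177246094, 35.7559814453125), 72.99590301513672)
ot 176 [561.1 412.4  31.6] [561.1278 407.3526 138.6281] [560.2 411.8] ((36.672637939453125, 59.90718460083008), 23.083406448364258)
ngtip 31 [ 449.2 -386.4   10.2] [ 448.5281 -385.2025  109.6062]  
ogtip 26 [631.6 245.2   9. ] [631.1635 244.7436 138.4213]  
ntcap 49 [ 477.7 -291.1   13.3] [ 476.4493 -291.4969  128.6225] [ 476.4 -292.1] ((23.919370651245117, 21.655635833740234), 89.79513549804688)
otcap 45 [555.6 423.1  12.2] [555.2113 423.1995 155.2637] [555.7 422.7] ((18.509784698486328, 22.109661102294922), 1.6701477766036987)
```

>>> jog_arm(
  plan="0 0 7 0 0 0 0;0 0 7 0 0 0 0;0 0 7 0 0 0 0;0 0 7 0 0 0 0;0 0 7 0 0 0 0;0 0 7 0 0 0 0;0 0 7 0 0 0 0;0 0 7 0 0 0 0;0 0 7 0 0 0 0;0 0 7 0 0 0 0",
)

```text
time_s: 2.03
position: [0.1593, 0.5264, 0.2313]
tool_rot: [[-0.049, 0.999, -0.0], [0.999, 0.049, -0.0], [-0.0, -0.0, -1.0]]
ft_force: [0.0, 0.6, -0.5]
grip_width: 0.085
gripper_force: 0.0
```

>>> jog_arm(
  plan="0 0 7 0 0 0 0;0 0 7 0 0 0 0;0 0 6 0 0 0 0;0 0 0 0 0 0 0",
)

```text
time_s: 2.37
position: [0.1593, 0.5264, 0.2313]
tool_rot: [[0.293, 0.956, 0.0], [0.956, -0.293, -0.0], [-0.0, 0.0, -1.0]]
ft_force: [0.8, -0.6, -1.1]
grip_width: 0.0853
gripper_force: 0.0
```

>>> jog_arm(
  plan="0 0 0 -1 3.6 0 0;0 0 0 -1 3.6 0 0;0 0 0 -1 3.6 0 0;0 0 0 -1 3.6 0 0;0 0 0 -1 3.6 0 0;0 0 0 -1 3.6 0 0;0 0 0 -1 3.6 0 0;0 0 0 -1 3.6 0 0;0 0 0 -1 3.6 0 0;0 0 0 -1 3.6 0 0",
)

```text
time_s: 3.2
position: [0.4763, 0.3251, 0.2314]
tool_rot: [[0.286, 0.958, 0.0], [0.958, -0.286, 0.0], [0.0, 0.0, -1.0]]
ft_force: [-0.1, 0.5, 0.1]
grip_width: 0.0852
gripper_force: 0.0
```

>>> jog_arm(
  plan="0 0 0 -3.35 1 0 0;0 0 0 -3.35 1 0 0;0 0 0 -3.35 1 0 0;0 0 0 -3.35 1 0 0;0 0 0 -3.35 1 0 0;0 0 0 -3.35 1 0 0;0 0 0 -3.35 1 0 0;0 0 0 -3.35 1 0 0;0 0 0 -3.35 1 0 0",
)

```text
time_s: 3.95
position: [0.4734, 0.0102, 0.2315]
tool_rot: [[0.286, 0.958, 0.0], [0.958, -0.286, -0.0], [0.0, 0.0, -1.0]]
ft_force: [0.2, -0.3, 0.2]
grip_width: 0.0852
gripper_force: 0.0
```

>>> jog_arm(
  plan="0 0 0 -3.35 1 0 0;0 0 0 -3.35 1 0 0;0 0 0 -3.35 1 0 0;0 0 0 -3.35 1 0 0;0 0 0 -3.35 1 0 0;0 0 0 -3.35 1 0 0;0 0 0 -3.35 1 0 0;0 0 0 -3.35 1 0 0;0 0 0 -3.35 1 0 0;0 0 0 0 0 0 0",
)

```text
time_s: 4.78
position: [0.472, -0.3083, 0.2306]
tool_rot: [[0.29, 0.957, -0.0], [0.957, -0.29, -0.001], [-0.001, 0.0, -1.0]]
ft_force: [-0.4, 1.1, 0.2]
grip_width: 0.0857
gripper_force: 0.0
```

>>> jog_arm(
  plan="0 0 0 0.36 -0.11 2.5 0;0 0 0 0 0 2.5 0;0 0 0 0 0 2.5 0;0 0 0 0 0 2.5 0;0 0 0 0 0 2.5 0;0 0 0 0 0 1.5 0;0 0 0 0 0 1 0;0 0 0 0 0 0.6 0;0 0 0 0 0 0 0",
)

```text
time_s: 5.53
position: [0.4724, -0.2988, 0.0747]
tool_rot: [[0.288, 0.958, -0.001], [0.958, -0.288, 0.001], [0.001, -0.001, -1.0]]
ft_force: [-0.5, -0.3, -0.1]
grip_width: 0.0857
gripper_force: 0.0
```

>>> jog_arm(
  plan="0 0 0 0 0 0 255;0 0 0 0 0 0 255;0 0 0 0 0 0 255;0 0 0 0 0 0 255;0 0 0 0 0 0 255;0 0 0 0 0 0 255;0 0 0 0 0 0 255;0 0 0 0 0 0 255",
  grip_force=35,
)

```text
time_s: 6.2
position: [0.4726, -0.2992, 0.076]
tool_rot: [[0.289, 0.957, 0.001], [0.957, -0.289, -0.001], [-0.001, 0.001, -1.0]]
ft_force: [-2.0, 1.0, 6.5]
grip_width: 0.036
gripper_force: 37.0
```

>>> jog_arm(
  plan="0 0 0 0 0 -1 255;0 0 0 0 0 -2.5 255;0 0 0 0 0 -3 255;0 0 0 0 0 -3 255;0 0 0 0 0 -3 255;0 0 0 0 0 -3 255;0 0 0 0 0 -3 255;0 0 0 0 0 -1.5 255;0 0 0 0 0 0 255",
)

```text
time_s: 6.95
position: [0.4731, -0.2995, 0.2792]
tool_rot: [[0.289, 0.957, 0.005], [0.957, -0.289, -0.005], [-0.003, 0.006, -1.0]]
ft_force: [0.8, 0.2, -3.3]
grip_width: 0.0357
gripper_force: 36.7
```

>>> jog_arm(
  plan="0 0 -6 0 0 0 255;0 0 -7 0 0 0 255;0 0 -7 0 0 0 255;0 0 -7 0 0 0 255;0 0 -7 0 0 0 255;0 0 -6.3 0 0 0 255;0 0 0 1.6 0.3 0 255;0 0 0 3.2 0.6 0 255;0 0 0 3.2 0.6 0 255;0 0 0 3.2 0.6 0 255",
)

```text
time_s: 7.78
position: [0.4461, -0.1864, 0.2736]
tool_rot: [[-0.398, 0.918, -0.003], [0.918, 0.398, 0.002], [0.003, -0.002, -1.0]]
ft_force: [0.2, 0.5, -2.5]
grip_width: 0.036
gripper_force: 36.6
```

>>> jog_arm(
  plan="0 0 0 3.2 0.6 0 255;0 0 0 3.2 0.6 0 255;0 0 0 3.2 0.6 0 255;0 0 0 3.2 0.6 0 255;0 0 0 3.2 0.6 0 255;0 0 0 3.2 0.6 0 255;0 0 0 3.04 1.99 0 255;0 0 0 3.04 1.99 0 255;0 0 0 3.04 1.99 0 255;0 0 0 3.04 1.99 0 255",
)

```text
time_s: 8.62
position: [0.4275, 0.1476, 0.2741]
tool_rot: [[-0.398, 0.917, -0.002], [0.917, 0.398, -0.0], [0.001, -0.002, -1.0]]
ft_force: [0.6, -0.7, -3.2]
grip_width: 0.0354
gripper_force: 36.6
```

>>> jog_arm(
  plan="0 0 0 3.04 1.99 0 255;0 0 0 3.04 1.99 0 255;0 0 0 3.04 1.99 0 255;0 0 0 3.04 1.99 0 255;0 0 0 3.04 1.99 0 255;0 0 0 3.04 1.99 0 255;0 0 0 1.6 0.3 0 255;0 0 0 0 0 0 255;0 0 0 0 0 0 255;0 0 0 0 0 0 255",
)

```text
time_s: 9.45
position: [0.4614, 0.3757, 0.2744]
tool_rot: [[-0.398, 0.917, -0.002], [0.917, 0.398, -0.001], [-0.0, -0.002, -1.0]]
ft_force: [-0.4, -0.5, -3.8]
grip_width: 0.0358
gripper_force: 36.7
```

```bash
python3 - <<'E'
from h import *
im=cam("scene"); save(im,"s1.png",(180,60,500,300),2)
s=env.observe(); print(s["position"],s["grip_width"],s["tool_rot"])
E
```

```text
[0.46159824 0.37542654 0.27482485] 0.03529524758972859 [[-3.97338204e-01  9.17671699e-01 -1.00281086e-03]
 [ 9.17672186e-01  3.97337542e-01 -7.98217518e-04]
 [-3.34047224e-04 -1.23741395e-03 -9.99999179e-01]]
```

View pics/s1.png

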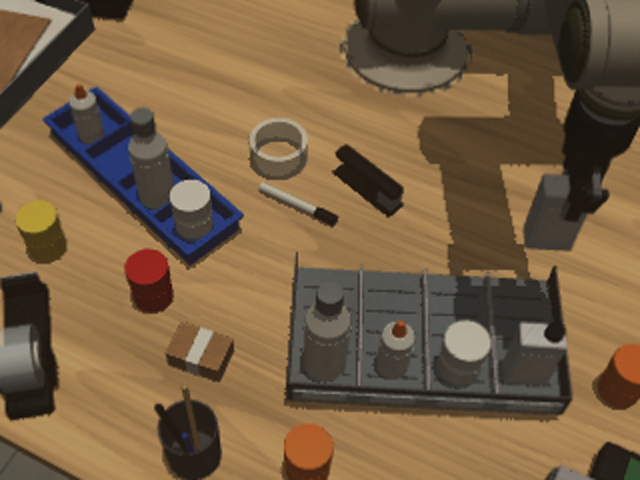

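The picture shows the tin upright in the fingers (550,210), ready to go down into the right-hand lane. The rest of the scene is undisturbed.

>>> jog_arm(
  plan="0 0 0 0.05 0.2 2.5 255;0 0 0 0 0 3 255;0 0 0 0 0 3 255;0 0 0 0 0 3 255;0 0 0 0 0 2.5 255;0 0 0 0 0 1.5 255;0 0 0 0 0 0.8 255;0 0 0 0 0 0.4 255;0 0 0 0 0 0.3 255;0 0 0 0 0 0 255",
)

```text
time_s: 10.33
position: [0.4637, 0.3775, 0.1059]
tool_rot: [[-0.398, 0.917, 0.001], [0.917, 0.398, 0.0], [0.0, 0.001, -1.0]]
ft_force: [-0.2, -0.4, -2.8]
grip_width: 0.0357
gripper_force: 36.6
```

>>> jog_arm(
  plan="0 0 0 0 0 0.1 255;0 0 0 0 0 0.1 255;0 0 0 0 0 0 255",
)

```text
time_s: 10.58
position: [0.4634, 0.3778, 0.1038]
tool_rot: [[-0.398, 0.917, 0.001], [0.917, 0.398, 0.0], [0.0, 0.001, -1.0]]
ft_force: [-0.0, -1.2, -3.4]
grip_width: 0.0355
gripper_force: 36.6
```

>>> jog_arm(
  plan="0 0 0 0 0 0.1 255;0 0 0 0 0 0.1 255;0 0 0 0 0 0 255;0 0 0 0 0 0 255",
)

```text
time_s: 10.92
position: [0.4633, 0.378, 0.1021]
tool_rot: [[-0.398, 0.917, 0.001], [0.917, 0.398, 0.001], [0.0, 0.001, -1.0]]
ft_force: [-2.5, -1.0, 5.0]
grip_width: 0.0358
gripper_force: 37.6
```

>>> jog_arm(
  plan="0 0 0 0 0 0 0;0 0 0 0 0 0 0;0 0 0 0 0 0 0;0 0 0 0 0 0 0;0 0 0 0 0 0 0;0 0 0 0 0 -1 0;0 0 0 0 0 -3 0;0 0 0 0 0 -4 0;0 0 0 0 0 -4 0;0 0 0 0 0 -3 0",
)

```text
time_s: 11.75
position: [0.4634, 0.3778, 0.2557]
tool_rot: [[-0.398, 0.917, 0.004], [0.917, 0.398, 0.002], [0.0, 0.004, -1.0]]
ft_force: [1.1, -0.6, 0.3]
grip_width: 0.0855
gripper_force: 0.0
```

>>> jog_arm(
  plan="0 0 6.8 0 0 0 0;0 0 6.8 0 0 0 0;0 0 6.8 0 0 0 0;0 0 0 -2 0.2 0 0;0 0 0 -3.5 0.3 0 0;0 0 0 -3.5 0.3 0 0;0 0 0 -3.5 0.3 0 0;0 0 0 -3.5 0.3 0 0;0 0 0 -3.5 0.3 0 0;0 0 0 -3.5 0.3 0 0",
)

```text
time_s: 12.58
position: [0.4954, 0.1475, 0.2522]
tool_rot: [[-0.054, 0.999, 0.001], [0.999, 0.054, 0.0], [-0.0, 0.001, -1.0]]
ft_force: [0.5, -0.4, 0.5]
grip_width: 0.0854
gripper_force: 0.0
```

>>> jog_arm(
  plan="0 0 0 -3.5 0.3 0 0;0 0 0 -3.5 0.3 0 0;0 0 0 -3.5 0.3 0 0;0 0 0 -3.5 0.3 0 0;0 0 0 -3.5 0.3 0 0;0 0 0 -3.5 0.4 0 0;0 0 0 -3.5 0.4 0 0;0 0 0 -3.6 0.5 0 0;0 0 0 0 0 0 0;0 0 0 0 0 0 0",
)

```text
time_s: 13.42
position: [0.5385, -0.1315, 0.2516]
tool_rot: [[-0.051, 0.999, 0.0], [0.999, 0.051, 0.0], [0.0, 0.0, -1.0]]
ft_force: [-0.7, 0.9, -0.6]
grip_width: 0.0852
gripper_force: 0.0
```

```bash
python3 - <<'E'
from h import *
im=cam("top"); save(im,"t2.png",(185,155,490,290),2.6)
s=env.observe(); print(s["position"],s["grip_width"],s["tool_rot"])
P=cloud(im)
for n,c,lo,hi in [("placed tin",(.4654,.3718),.131,.147),("old tin",(.5603,.4113),.131,.147)]:
    q=P[(np.hypot(P[...,0]-c[0],P[...,1]-c[1])<.045)&(P[...,2]>lo)&(P[...,2]<hi)]
    print(n,len(q),cv2.minAreaRect((q[:,:2]*1000).astype(np.float32)))
E
```

```text
[ 0.53839842 -0.13022075  0.25170767] 0.08566490198236602 [[-5.24298386e-02  9.98624599e-01  1.47238040e-04]
 [ 9.98624591e-01  5.24298079e-02  2.05057485e-04]
 [ 1.97055787e-04  1.57786658e-04 -9.99999968e-01]]
placed tin 165 ((467.4029846191406, 371.8872985839844), (35.630271911621094, 57.53723907470703), 23.48238754272461)
old tin 173 ((560.5302734375, 411.0958557128906), (36.685028076171875, 60.0313606262207), 23.386335372924805)
```

View pics/t2.png

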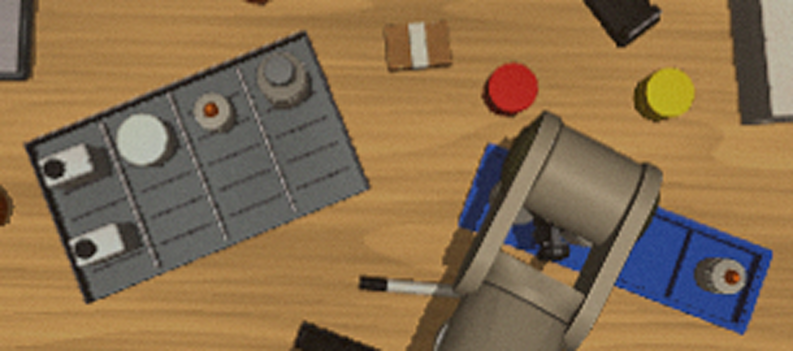

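The fresh tin stands in its lane at (105,243), parallel to the old one (65,165) with the same cap side. Next is the jar.

>>> jog_arm(
  plan="0 0 0 0 -0.05 3 0;0 0 0 0 0 3.5 0;0 0 0 0 0 3.5 0;0 0 0 0 0 3.5 0;0 0 0 0 0 3 0;0 0 0 0 0 2 0;0 0 0 0 0 1 0;0 0 0 0 0 0.7 0;0 0 0 0 0 0 0;0 0 0 0 0 0 0",
)

```text
time_s: 14.3
position: [0.5386, -0.1299, 0.0504]
tool_rot: [[-0.054, 0.999, 0.002], [0.999, 0.054, -0.001], [-0.001, 0.002, -1.0]]
ft_force: [0.0, 1.2, 0.4]
grip_width: 0.0855
gripper_force: 0.0
```

>>> jog_arm(
  plan="0 0 0 0 0 0 255;0 0 0 0 0 0 255;0 0 0 0 0 0 255;0 0 0 0 0 0 255;0 0 0 0 0 0 255;0 0 0 0 0 0 255;0 0 0 0 0 0 255",
  grip_force=35,
)

```text
time_s: 14.88
position: [0.5384, -0.1301, 0.0506]
tool_rot: [[-0.054, 0.999, 0.002], [0.999, 0.054, -0.001], [-0.001, 0.002, -1.0]]
ft_force: [-1.9, 0.8, 6.1]
grip_width: 0.0611
gripper_force: 37.3
```

>>> jog_arm(
  plan="0 0 0 0 0 -1 255;0 0 0 0 0 -2.5 255;0 0 0 0 0 -3.5 255;0 0 0 0 0 -3.5 255;0 0 0 0 0 -2.5 255;0 0 0 0 0 -1 255;0 0 0 1.5 0 0 255;0 0 0 3 -0.1 0 255;0 0 0 3.2 -0.1 0 255;0 0 0 3.2 -0.1 0 255",
)

```text
time_s: 15.72
position: [0.5282, -0.0195, 0.1889]
tool_rot: [[-0.053, 0.999, -0.001], [0.999, 0.053, 0.001], [0.001, -0.001, -1.0]]
ft_force: [0.0, 1.0, -1.6]
grip_width: 0.0613
gripper_force: 39.0
```

>>> jog_arm(
  plan="0 0 0 3.2 -0.1 0 255;0 0 0 3.2 -0.1 0 255;0 0 0 3.2 -0.1 0 255;0 0 0 3.2 -0.1 0 255;0 0 0 3.2 -0.1 0 255;0 0 0 3.2 -0.1 0 255;0 0 0 3.2 -0.2 0 255;0 0 0 3.2 -0.2 0 255;0 0 0 3.2 -0.1 0 255;0 0 0 2.2 -0.05 0 255",
)

```text
time_s: 16.55
position: [0.4993, 0.2906, 0.1888]
tool_rot: [[-0.055, 0.998, -0.002], [0.998, 0.055, 0.0], [0.0, -0.002, -1.0]]
ft_force: [-0.3, 0.1, -2.3]
grip_width: 0.061
gripper_force: 39.0
```

>>> jog_arm(
  plan="0 0 0 0 0 0 255;0 0 0 0 0 0 255;0 0 0 0 0 0 255",
)

```text
time_s: 16.8
position: [0.5006, 0.2873, 0.1889]
tool_rot: [[-0.054, 0.999, -0.001], [0.999, 0.054, -0.001], [-0.001, -0.001, -1.0]]
ft_force: [0.1, -0.4, -2.0]
grip_width: 0.0611
gripper_force: 39.0
```

>>> jog_arm(
  plan="0 0 0 0 0.15 2 255;0 0 0 0 0 3 255;0 0 0 0 0 2.5 255;0 0 0 0 0 1.5 255;0 0 0 0 0 1 255;0 0 0 0 0 0.5 255;0 0 0 0 0 0.3 255;0 0 0 0 0 0 255;0 0 0 0 0 0 255",
)

```text
time_s: 17.55
position: [0.5031, 0.2877, 0.0822]
tool_rot: [[-0.053, 0.999, 0.001], [0.999, 0.053, 0.0], [0.0, 0.002, -1.0]]
ft_force: [-1.0, -0.1, -1.9]
grip_width: 0.0609
gripper_force: 39.0
```

>>> jog_arm(
  plan="0 0 0 0 0 0.1 255;0 0 0 0 0 0.1 255;0 0 0 0 0 0.1 255;0 0 0 0 0 0 255;0 0 0 0 0 0 255",
)

```text
time_s: 17.97
position: [0.5026, 0.2877, 0.0784]
tool_rot: [[-0.054, 0.999, 0.0], [0.999, 0.054, -0.0], [-0.0, 0.0, -1.0]]
ft_force: [-0.1, 0.2, -2.3]
grip_width: 0.0612
gripper_force: 39.0
```

>>> jog_arm(
  plan="0 0 0 0 0 0.1 255;0 0 0 0 0 0.1 255;0 0 0 0 0 0 255;0 0 0 0 0 0 255",
)

```text
time_s: 18.3
position: [0.5027, 0.2878, 0.0767]
tool_rot: [[-0.054, 0.999, 0.0], [0.999, 0.054, 0.0], [0.0, 0.0, -1.0]]
ft_force: [-1.2, 0.2, 3.1]
grip_width: 0.061
gripper_force: 39.2
```

>>> jog_arm(
  plan="0 0 0 0 0 0 0;0 0 0 0 0 0 0;0 0 0 0 0 0 0;0 0 0 0 0 0 0;0 0 0 0 0 -1 0;0 0 0 0 0 -3 0;0 0 0 0 0 -4 0;0 0 0 0 0 -4 0;0 0 0 0 0 -3 0;0 0 0 0 0 -1 0",
)

```text
time_s: 19.13
position: [0.5037, 0.2881, 0.2424]
tool_rot: [[-0.054, 0.999, 0.009], [0.999, 0.054, 0.003], [0.002, 0.009, -1.0]]
ft_force: [-0.5, 0.4, 0.3]
grip_width: 0.0855
gripper_force: 0.0
```

>>> jog_arm(
  plan="0 0 0 -3.5 -0.45 0 0;0 0 0 -3.5 -0.45 0 0;0 0 0 -3.5 -0.45 0 0;0 0 0 -3.5 -0.45 0 0;0 0 0 -3.5 -0.45 0 0;0 0 0 -3.5 -0.45 0 0;0 0 0 -3.5 -0.45 0 0;0 0 0 -3.5 -0.45 0 0;0 0 0 -3.5 -0.45 0 0;0 0 0 -3.5 -0.45 0 0",
)

```text
time_s: 19.97
position: [0.4758, -0.0658, 0.2365]
tool_rot: [[-0.053, 0.999, -0.0], [0.999, 0.053, 0.0], [0.0, -0.0, -1.0]]
ft_force: [0.3, 0.2, 0.7]
grip_width: 0.0855
gripper_force: 0.0
```

>>> jog_arm(
  plan="0 0 0 -3.5 -0.45 0 0;0 0 0 -3.5 -0.45 0 0;0 0 0 -3.5 -0.45 0 0;0 0 0 -3.5 -0.45 0 0;0 0 0 -3.5 -0.45 0 0;0 0 0 -3.5 -0.45 0 0;0 0 0 -3.5 -0.45 0 0;0 0 0 -3.5 -0.45 0 0;0 0 0 -3 -0.45 0 0;0 0 0 -1.1 -0.45 0 0",
)

```text
time_s: 20.8
position: [0.4478, -0.3907, 0.2356]
tool_rot: [[-0.051, 0.999, -0.001], [0.999, 0.051, -0.0], [-0.0, -0.001, -1.0]]
ft_force: [0.4, -0.1, 1.3]
grip_width: 0.0854
gripper_force: 0.0
```

>>> jog_arm(
  plan="0 0 0 0 0 0 0;0 0 0 0 0 0 0;0 0 0 0 0 0 0",
)

```text
time_s: 21.05
position: [0.4489, -0.3859, 0.2365]
tool_rot: [[-0.054, 0.999, -0.0], [0.999, 0.054, 0.001], [0.001, -0.0, -1.0]]
ft_force: [0.5, -0.5, 0.2]
grip_width: 0.0855
gripper_force: 0.0
```

```bash
python3 - <<'E'
from h import *
np.set_printoptions(precision=4,suppress=True)
im=cam("top"); save(im,"t3.png",(185,155,490,290),2.6)
s=env.observe(); print(s["position"],s["grip_width"],s["tool_rot"])
P=cloud(im)
for n,c,lo,hi in [("placed jar",(.502,.2874),.104,.12),("old jar",(.5958,.329),.104,.12),("nb",(.5096,-.2171),.18,.2)]:
    q=P[(np.hypot(P[...,0]-c[0],P[...,1]-c[1])<.045)&(P[...,2]>lo)&(P[...,2]<hi)]
    print(n,len(q),cv2.minEnclosingCircle((q[:,:2]*1000).astype(np.float32)) if len(q) else 0)
E
```

```text
[ 0.449  -0.3858  0.2366] 0.08539287044208459 [[-0.0548  0.9985  0.0001]
 [ 0.9985  0.0548  0.0002]
 [ 0.0002  0.0001 -1.    ]]
placed jar 298 ((504.912841796875, 287.73870849609375), 31.053434371948242)
old jar 302 ((595.8265380859375, 328.8887939453125), 31.235849380493164)
nb 104 ((510.8985900878906, -217.66046142578125), 17.772031784057617)
```

View pics/t3.png

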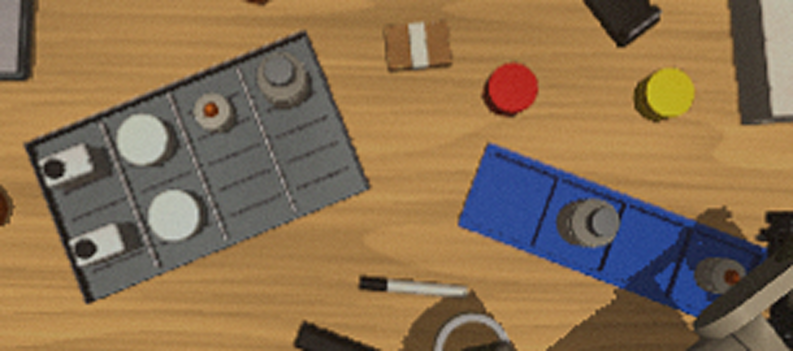

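The jar stands in its lane at crop (175,215). Glue next.

>>> jog_arm(
  plan="0 0 0 -0.05 0 2.5 0;0 0 0 0 0 3.5 0;0 0 0 0 0 3.5 0;0 0 0 0 0 3 0;0 0 0 0 0 2.5 0;0 0 0 0 0 1.5 0;0 0 0 0 0 1 0;0 0 0 0 0 0.5 0;0 0 0 0 0 0 0;0 0 0 0 0 0 0",
)

```text
time_s: 21.93
position: [0.4492, -0.3877, 0.0573]
tool_rot: [[-0.054, 0.999, 0.001], [0.999, 0.054, -0.001], [-0.001, 0.001, -1.0]]
ft_force: [-0.2, 0.5, 0.7]
grip_width: 0.0857
gripper_force: 0.0
```

>>> jog_arm(
  plan="0 0 0 0 0 0 255;0 0 0 0 0 0 255;0 0 0 0 0 0 255;0 0 0 0 0 0 255;0 0 0 0 0 0 255;0 0 0 0 0 0 255;0 0 0 0 0 0 255;0 0 0 0 0 0 255",
  grip_force=30,
)

```text
time_s: 22.6
position: [0.4487, -0.388, 0.057]
tool_rot: [[-0.053, 0.999, 0.0], [0.999, 0.053, -0.001], [-0.001, 0.0, -1.0]]
ft_force: [-1.3, 0.6, 5.9]
grip_width: 0.0435
gripper_force: 30.6
```

>>> jog_arm(
  plan="0 0 0 0 0 -1 255;0 0 0 0 0 -2.5 255;0 0 0 0 0 -3.5 255;0 0 0 0 0 -3.5 255;0 0 0 0 0 -3.5 255;0 0 0 0 0 -3.5 255;0 0 0 0 0 -2 255;0 0 0 0 0 -0.5 255;0 0 0 1.5 0 0 255;0 0 0 3.2 0.2 0 255",
)

```text
time_s: 23.43
position: [0.4476, -0.3421, 0.255]
tool_rot: [[-0.051, 0.999, -0.001], [0.999, 0.051, 0.001], [0.001, -0.001, -1.0]]
ft_force: [-0.7, 0.7, -0.7]
grip_width: 0.0433
gripper_force: 30.7
```

>>> jog_arm(
  plan="0 0 0 3.2 0.2 0 255;0 0 0 3.2 0.2 0 255;0 0 0 3.2 0.2 0 255;0 0 0 3.2 0.2 0 255;0 0 0 3.2 0.2 0 255;0 0 0 3.2 0.2 0 255;0 0 0 3.2 0.2 0 255;0 0 0 3.2 0.5 0 255;0 0 0 3.2 1 0 255;0 0 0 3.2 1.2 0 255",
)

```text
time_s: 24.27
position: [0.4712, -0.0171, 0.2556]
tool_rot: [[-0.053, 0.999, -0.002], [0.999, 0.053, 0.001], [0.001, -0.002, -1.0]]
ft_force: [1.8, -0.3, -0.9]
grip_width: 0.043
gripper_force: 30.7
```

>>> jog_arm(
  plan="0 0 0 3.2 1.2 0 255;0 0 0 3.2 1.3 0 255;0 0 0 3.2 1.3 0 255;0 0 0 3.2 1.3 0 255;0 0 0 3.2 1.2 0 255;0 0 0 3.2 0.8 0 255;0 0 0 2 0.5 0 255;0 0 0 0.6 0.3 0 255;0 0 0 0 0 0 255;0 0 0 0 0 0 255",
)

```text
time_s: 25.1
position: [0.539, 0.2024, 0.2556]
tool_rot: [[-0.054, 0.999, -0.002], [0.999, 0.054, -0.001], [-0.001, -0.002, -1.0]]
ft_force: [0.5, -0.5, -1.0]
grip_width: 0.0432
gripper_force: 30.7
```

>>> jog_arm(
  plan="0 0 0 0 0 0 255;0 0 0 0 0 0 255",
)

```text
time_s: 25.27
position: [0.5392, 0.2018, 0.2564]
tool_rot: [[-0.052, 0.999, -0.0], [0.999, 0.052, -0.0], [-0.0, -0.0, -1.0]]
ft_force: [-0.6, -0.6, -0.9]
grip_width: 0.043
gripper_force: 30.7
```

>>> jog_arm(
  plan="0 0 0 0.1 0 2 255;0 0 0 0 0 3.5 255;0 0 0 0 0 3.5 255;0 0 0 0 0 3 255;0 0 0 0 0 2 255;0 0 0 0 0 1.5 255;0 0 0 0 0 0.9 255;0 0 0 0 0 0.4 255;0 0 0 0 0 0 255;0 0 0 0 0 0 255",
)

```text
time_s: 26.1
position: [0.5397, 0.2038, 0.0892]
tool_rot: [[-0.053, 0.999, 0.001], [0.999, 0.053, 0.0], [0.0, 0.002, -1.0]]
ft_force: [0.6, -0.1, -1.0]
grip_width: 0.043
gripper_force: 30.7
```

>>> jog_arm(
  plan="0 0 0 0 0 0.1 255;0 0 0 0 0 0.1 255;0 0 0 0 0 0.1 255;0 0 0 0 0 0 255;0 0 0 0 0 0 255",
)

```text
time_s: 26.52
position: [0.5392, 0.204, 0.0854]
tool_rot: [[-0.054, 0.999, 0.0], [0.999, 0.054, 0.0], [0.0, 0.0, -1.0]]
ft_force: [-0.5, -0.4, -1.1]
grip_width: 0.0436
gripper_force: 30.7
```

>>> jog_arm(
  plan="0 0 0 0 0 0.1 255;0 0 0 0 0 0.1 255;0 0 0 0 0 0.1 255;0 0 0 0 0 0 255;0 0 0 0 0 0 255",
)

```text
time_s: 26.93
position: [0.5392, 0.2041, 0.083]
tool_rot: [[-0.054, 0.999, 0.001], [0.999, 0.054, 0.0], [0.0, 0.001, -1.0]]
ft_force: [-1.1, -0.2, 4.7]
grip_width: 0.0434
gripper_force: 31.3
```

>>> jog_arm(
  plan="0 0 0 0 0 0 0;0 0 0 0 0 0 0;0 0 0 0 0 0 0;0 0 0 0 0 0 0;0 0 0 0 0 0 0;0 0 0 0 0 -1 0;0 0 0 0 0 -3.5 0;0 0 0 0 0 -4 0;0 0 0 0 0 -4 0;0 0 0 0 0 -4 0",
)

```text
time_s: 27.77
position: [0.5387, 0.2039, 0.2501]
tool_rot: [[-0.054, 0.999, 0.0], [0.999, 0.054, 0.0], [0.0, 0.0, -1.0]]
ft_force: [0.4, -0.1, 1.0]
grip_width: 0.0853
gripper_force: 0.0
```

>>> jog_arm(
  plan="0 0 0 0 0 -1.2 0;0 0 0 -3.5 -0.4 0 0;0 0 0 -3.5 -0.4 0 0;0 0 0 -3.5 -0.4 0 0;0 0 0 -3.5 -0.4 0 0;0 0 0 -3.5 -0.4 0 0;0 0 0 -3.5 -0.4 0 0;0 0 0 -3.5 -0.4 0 0;0 0 0 -3.5 -0.4 0 0;0 0 0 -3.5 -0.4 0 0",
)

```text
time_s: 28.6
position: [0.5195, -0.1141, 0.2602]
tool_rot: [[-0.053, 0.999, 0.001], [0.999, 0.053, -0.0], [-0.0, 0.001, -1.0]]
ft_force: [0.3, -0.3, -0.3]
grip_width: 0.085
gripper_force: 0.0
```

>>> jog_arm(
  plan="0 0 0 -3.5 -0.4 0 0;0 0 0 -3.5 -0.4 0 0;0 0 0 -2.5 -0.4 0 0;0 0 0 -0.9 -0.4 0 0;0 0 0 0 0 0 0;0 0 0 0 0 0 0;0 0 0 0 0 0 0",
)

```text
time_s: 29.18
position: [0.5098, -0.2157, 0.2597]
tool_rot: [[-0.055, 0.998, 0.0], [0.998, 0.055, 0.0], [0.0, 0.0, -1.0]]
ft_force: [1.0, -0.0, -0.1]
grip_width: 0.0856
gripper_force: 0.0
```

```bash
python3 - <<'E'
from h import *
im=cam("scene"); save(im,"s2.png",(180,60,500,300),2)
s=env.observe(); print(s["position"],s["grip_width"])
E
```

```text
[ 0.50987837 -0.2156411   0.25974159] 0.08516393934089843
```

View pics/s2.png

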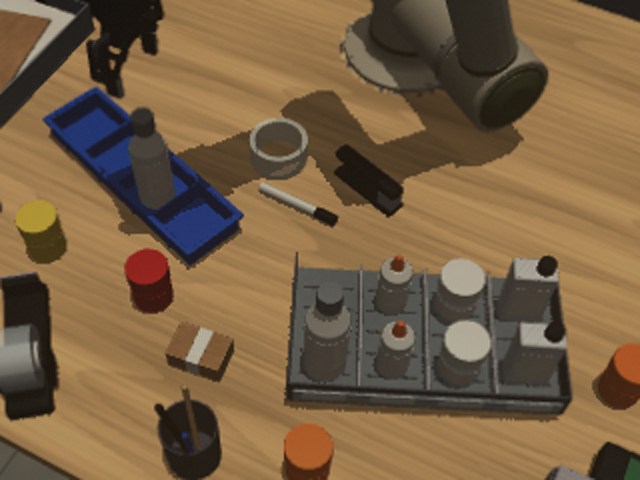

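The picture shows tin, jar and glue (395,285) standing behind their likes. Only the bottle (150,150) is left in the tray.

>>> jog_arm(
  plan="0 0 0 -0.1 0 2.5 0;0 0 0 0 0 3 0;0 0 0 0 0 2.5 0;0 0 0 0 0 1.5 0;0 0 0 0 0 0.7 0;0 0 0 0 0 0.3 0;0 0 0 0 0 0 0;0 0 0 0 0 0 0",
)

```text
time_s: 29.9
position: [0.5102, -0.2181, 0.1554]
tool_rot: [[-0.054, 0.999, 0.002], [0.999, 0.054, -0.001], [-0.001, 0.001, -1.0]]
ft_force: [0.6, 0.2, -0.1]
grip_width: 0.0853
gripper_force: 0.0
```

>>> jog_arm(
  plan="0 0 0 0 0 0 255;0 0 0 0 0 0 255;0 0 0 0 0 0 255;0 0 0 0 0 0 255;0 0 0 0 0 0 255;0 0 0 0 0 0 255;0 0 0 0 0 0 255;0 0 0 0 0 0 255",
  grip_force=40,
)

```text
time_s: 30.57
position: [0.5096, -0.2183, 0.1548]
tool_rot: [[-0.053, 0.999, 0.0], [0.999, 0.053, -0.0], [-0.0, 0.0, -1.0]]
ft_force: [-2.4, -0.2, 5.5]
grip_width: 0.0329
gripper_force: 39.7
```

>>> jog_arm(
  plan="0 0 0 0 0 -0.5 255;0 0 0 0 0 -1.5 255;0 0 0 0 0 -2.5 255;0 0 0 0 0 -2.5 255;0 0 0 0 0 -2.5 255;0 0 0 0 0 -2 255;0 0 0 0 0 -0.5 255;0 0 0 0.5 0.1 0 255;0 0 0 1.5 0.4 0 255;0 0 0 2.3 0.6 0 255",
)

```text
time_s: 31.4
position: [0.5178, -0.1748, 0.272]
tool_rot: [[-0.051, 0.999, -0.003], [0.999, 0.051, 0.002], [0.002, -0.003, -1.0]]
ft_force: [-0.3, -0.2, -3.0]
grip_width: 0.0331
gripper_force: 40.5
```

>>> jog_arm(
  plan="0 0 0 2.3 0.6 0 255;0 0 0 2.3 0.6 0 255;0 0 0 2.3 0.6 0 255;0 0 0 2.3 0.6 0 255;0 0 0 2.3 0.6 0 255;0 0 0 2.3 0.6 0 255;0 0 0 2.3 0.6 0 255;0 0 0 2.3 0.6 0 255;0 0 0 2.3 0.6 0 255;0 0 0 2.3 0.5 0 255",
)

```text
time_s: 32.23
position: [0.5645, 0.0599, 0.272]
tool_rot: [[-0.054, 0.999, -0.004], [0.999, 0.054, 0.001], [0.001, -0.004, -1.0]]
ft_force: [0.7, -0.2, -3.5]
grip_width: 0.0328
gripper_force: 40.5
```

>>> jog_arm(
  plan="0 0 0 2.3 0.5 0 255;0 0 0 2 0.5 0 255;0 0 0 1.2 0.4 0 255;0 0 0 0.5 0.1 0 255;0 0 0 0 0 0 255;0 0 0 0 0 0 255;0 0 0 0 0 0 255",
)

```text
time_s: 32.82
position: [0.5767, 0.1179, 0.274]
tool_rot: [[-0.052, 0.999, -0.001], [0.999, 0.052, -0.0], [-0.0, -0.001, -1.0]]
ft_force: [-0.9, -0.2, -2.7]
grip_width: 0.0332
gripper_force: 40.5
```

```bash
python3 - <<'E'
from h import *
im=cam("scene"); save(im,"s3.png",(180,60,500,300),2)
s=env.observe(); print(s["position"],s["grip_width"],s["tool_rot"])
E
```

```text
[0.57670665 0.11788237 0.27420397] 0.03264766608562643 [[-5.21910672e-02  9.98637072e-01 -3.01748465e-04]
 [ 9.98637092e-01  5.21909952e-02 -2.41934296e-04]
 [-2.25856004e-04 -3.13964019e-04 -9.99999925e-01]]
```

View pics/s3.png

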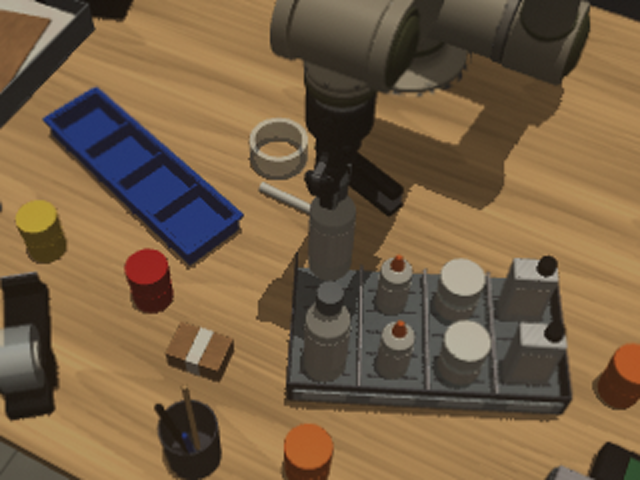

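The bottle hangs upright in the fingers (332,235) above its lane, so it can go down.

>>> jog_arm(
  plan="0 0 0 0 -0.1 1.5 255;0 0 0 0 0 2.2 255;0 0 0 0 0 2.2 255;0 0 0 0 0 1.5 255;0 0 0 0 0 0.8 255;0 0 0 0 0 0.4 255;0 0 0 0 0 0.2 255;0 0 0 0 0 0 255;0 0 0 0 0 0 255",
)

```text
time_s: 33.62
position: [0.5762, 0.1188, 0.1873]
tool_rot: [[-0.053, 0.999, 0.002], [0.999, 0.053, -0.0], [-0.0, 0.002, -1.0]]
ft_force: [-0.1, 0.1, -2.9]
grip_width: 0.0333
gripper_force: 40.4
```

>>> jog_arm(
  plan="0 0 0 0 0 0.1 255;0 0 0 0 0 0.1 255;0 0 0 0 0 0.1 255;0 0 0 0 0 0 255;0 0 0 0 0 0 255",
)

```text
time_s: 34.03
position: [0.5758, 0.1189, 0.1833]
tool_rot: [[-0.054, 0.999, -0.0], [0.999, 0.054, -0.0], [-0.0, -0.0, -1.0]]
ft_force: [0.3, -1.0, -2.8]
grip_width: 0.0331
gripper_force: 40.4
```

>>> jog_arm(
  plan="0 0 0 0 0 0.1 255;0 0 0 0 0 0.1 255;0 0 0 0 0 0.1 255;0 0 0 0 0 0 255;0 0 0 0 0 0 255",
)

```text
time_s: 34.45
position: [0.5759, 0.1189, 0.1807]
tool_rot: [[-0.054, 0.999, 0.001], [0.999, 0.054, -0.0], [-0.0, 0.001, -1.0]]
ft_force: [-0.7, 0.1, 2.2]
grip_width: 0.033
gripper_force: 41.0
```

Contact. I'll release, rise and back away towards the robot.

>>> jog_arm(
  plan="0 0 0 0 0 0 0;0 0 0 0 0 0 0;0 0 0 0 0 0 0;0 0 0 0 0 0 0;0 0 0 0 0 0 0;0 0 0 0 0 0 0;0 0 0 0 0 -1 0;0 0 0 0 0 -3 0;0 0 0 0 0 -3.5 0;0 0 0 0 0 -3 0",
)

```text
time_s: 35.28
position: [0.5757, 0.1189, 0.2881]
tool_rot: [[-0.054, 0.999, 0.001], [0.999, 0.054, 0.0], [-0.0, 0.001, -1.0]]
ft_force: [0.4, 1.2, 0.0]
grip_width: 0.0852
gripper_force: 0.0
```

>>> jog_arm(
  plan="0 0 0 -3 -2 0 0;0 0 0 -3 -2 0 0;0 0 0 -3 -2 0 0;0 0 0 -3 -2 0 0;0 0 0 -3 -2 0 0;0 0 0 -3 0 0 0;0 0 0 -3 0 0 0;0 0 0 -3 0 0 0;0 0 0 0 0 0 0;0 0 0 0 0 0 0",
)

```text
time_s: 36.12
position: [0.4887, -0.1273, 0.2858]
tool_rot: [[-0.051, 0.999, 0.0], [0.999, 0.051, -0.0], [-0.0, 0.0, -1.0]]
ft_force: [-0.8, 0.5, -0.1]
grip_width: 0.0855
gripper_force: 0.0
```

```bash
python3 - <<'E'
from h import *
im=cam("top"); save(im,"t4.png",(185,155,490,290),2.6); P=cloud(im)
a=np.radians(23.5);R=np.array([[np.cos(a),-np.sin(a)],[np.sin(a),np.cos(a)]])
for n,c,lo,hi in [("bottle",(.5755,.1187),.205,.23),("glue",(.539,.203),.126,.16),("jar",(.502,.287),.104,.12),("tin",(.4654,.3718),.131,.147),("ob",(.672,.162),.205,.23),("og",(.6315,.245),.126,.16),("oj",(.5958,.329),.104,.12),("ot",(.5603,.4113),.131,.147)]:
    q=P[(np.hypot(P[...,0]-c[0],P[...,1]-c[1])<.042)&(P[...,2]>lo)&(P[...,2]<hi)]
    x=np.array(cv2.minAreaRect((q[:,:2]*1000).astype(np.float32))[0]); print(n,len(q),x.round(1),((x-[566.3,265.2])@R).round(1))
E
```

```text
bottle 101 [576.4 119.2] [ -48.9 -137.9]
glue 34 [539.8 205. ] [-48.3 -44.7]
jar 295 [505.4 286.5] [-47.3  43.8]
tin 164 [467.3 371.6] [-48.4 137. ]
ob 106 [672.9 162.2] [  56.7 -136.9]
og 38 [632.2 249.3] [ 54.1 -40.8]
oj 293 [595.5 328.4] [52.  46.3]
ot 179 [560.3 411.8] [ 52.9 136.8]
```

View pics/t4.png

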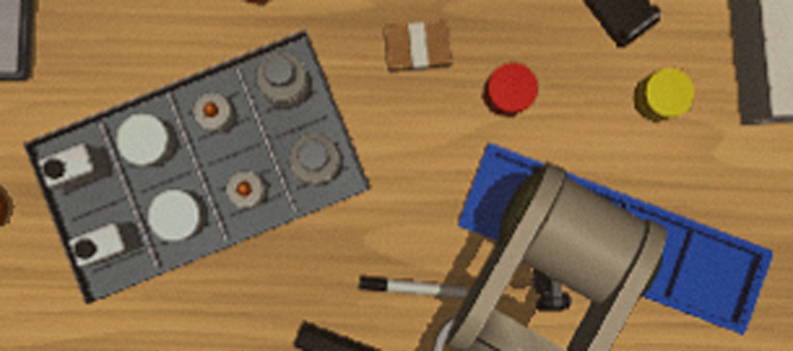

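All four fresh containers stand behind their likes (tin 105,243; jar 175,215; glue 245,190; bottle 316,158), at rack x of about -48 mm, and the old ones have not moved.

```bash
python3 -c "
from rig import job
print(job.close_job())"
```

```text
the job is handed in; nothing more can be done
None
```

I moved the tin, jar, glue and bottle into the rack, each upright behind its like with the tin turned to match; the old containers stayed where they were, and I handed the job in after about 36 s on the robot's clock.

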